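# Seat the stained sample and hold the loupe in focus above it

### The job

Plug the sample cartridge with the pink window fully home into the square socket of the white viewing stage and let go of it. Then take the loupe from its rest and hold it level with its lens centred over the pink window, at the height marked by the red collar on the focus column, without touching the sample or the stage with it; finish while still holding it there, in the hand alone. Leave the red collar, the other cartridges and everything else on the bench as they are.

Things in the scene. Friction and masses are not known exactly. Their poses are not given: they have to be found in the camera images.
- cart_pink: the sample cartridge with the pink window. From below: a grey square foot 22 x 22 mm, 18 mm tall (its lowest 3 mm narrowed to 19 mm); then a white square head 30 x 30 mm, 32 mm tall, with a pink band and a pink window on top. 50 mm tall in all, about 60 g, standing upright on its foot in the blue tray. Origin: centre of the foot's underside; z up; x and y along its square sides. It fits the socket any of four ways round
- cart_pink_shoulder (a point): centre of the underside of the pink cartridge's head, 18 mm above its origin: this shoulder rests on the stage's top when the cartridge is fully home
- cart_pink_top (a point): centre of the pink window, 50 mm above the cartridge's origin
- tray: blue sample tray, 260 mm (its x) x 90 mm (its y), 12 mm tall with a 5 mm floor and 4 mm walls, fixed. Three cartridges stand on its floor in a row along its x, 80 mm apart; the pink one may have any of the three places. Origin: centre of its underside
- stage: white viewing stage, fixed: a plate 100 mm (its x) x 210 mm (its y) x 28 mm tall, top at 28 mm above the bench; the square socket at y = -55 mm and a steel focus column (10 mm across, up to 175 mm above the bench) at y = +65 mm of it, both at x = 0; the bench top is at z = 0. Origin: centre of its underside
- socket (a point): centre of the mouth of the stage's square socket, level with the stage's top: 24 x 24 mm, 20 mm deep, with a 2.5 mm chamfer round the mouth; axes as the stage's, the sides of the socket along x and y, z up
- focus_mark (a point): centre of the red focus collar (22 mm across, 16 mm tall) on the focus column, 120 mm in the stage's +y from the socket. Its height is set differently each time, 105 to 140 mm above the bench, and marks the height for the lens. Held by friction (4 N): not to be moved
- loupe: the loupe (reading lens), about 120 g: a straight white handle 120 mm long, 18 mm wide, 22 mm tall, with a yellow band round it at the balance point, and in front of it a steel-rimmed round lens 64 mm across, its rim 10 mm thick, at the handle's mid height. Origin: on the handle's underside below the yellow band; x along the handle towards the lens; z up and across the lens, so the lens is level when z is vertical. The handle runs from x = -70 to +50 mm
- loupe_grip (a point): centre of the loupe's handle at the yellow band, 11 mm above the loupe's origin: the place to grip, fingers on the 18 mm wide sides; it balances within a few mm of here
- lens (a point): centre of the lens, 95 mm ahead (loupe's +x) of loupe_grip, at the same height; axes as the loupe's
- loupe_rest: low metal loupe rest, fixed: a plate 6 mm tall, 120 x 56 mm, with two black saddles, centred 56 mm behind and 38 mm ahead of its origin along its x and each 12 mm long and 28 mm wide; the loupe's handle lies on them with its underside 24 mm above the bench, between lips that rise 6 mm beside the handle. Between the saddles the handle is free. Origin: on the bench, below the loupe's
- cart_green: another sample cartridge, same shape as the pink one, green window; to be left alone
- cart_amber: another sample cartridge, same shape, amber (orange-yellow) window; to be left alone
- amber_bottle: brown glass bottle, blue cap, 56 mm across, 105 mm tall, bystander; origin: centre of its underside
- clear_bottle: clear glass bottle, blue cap, 52 mm across, 100 mm tall, bystander; origin: centre of its underside
- beaker: open glass beaker, 68 mm across, 90 mm tall, bystander; origin: centre of its underside
- dish: shallow clear dish, 70 mm across, 16 mm tall, bystander; origin: centre of its underside
- spatula: thin steel lab spatula, 150 mm long, 14 mm wide, 4 mm tall, lying flat, bystander; origin near the middle of its length
Not all that is in view belongs to the job. What is shaped like the stage but brown or purple is not meant.

How it is judged (in metres and radians):
On the way, in this order (a step that is already met when the one before it is completed fails the run):
1. the pink cartridge is fully home in the socket and let go (horizontal distance between cart_pink_shoulder and socket below 0.004 m and z of cart_pink_shoulder in the frame of socket below 0.0025 m and angle between cart_pink's own z axis and vertical below 0.06 rad and contact force between the fingers and cart_pink below 0.1 N), for 0.2 s.
2. the loupe is lifted off its rest in the fingers (contact force between the fingers and loupe above 1 N and contact force between loupe and loupe_rest below 0.05 N and height (world z) of lens above 0.06 m), for 0.2 s.
At the end, for the whole second after the job is handed in: Pink cartridge released in the socket (shoulder within 2.5 mm, centre within 4 mm, tilt < 0.06 rad). Fingers alone hold the loupe still: lens within 12 mm sideways of the pink window, within 8 mm in height of the red collar, tilt < 0.12 rad. Collar moved < 4 mm (all of step 1 and contact force between the fingers and loupe above 1 N and horizontal distance between lens and cart_pink_top below 0.012 m and z of lens in the frame of focus_mark between -0.008 and 0.008 m and angle between loupe's own z axis and vertical below 0.12 rad and linear speed of loupe below 0.02 m/s and distance of focus_mark from where it was at the start of the episode below 0.004 m and contact force between loupe and stage below 0.05 N and contact force between loupe and loupe_rest below 0.05 N and contact force between loupe and cart_pink below 0.05 N and contact force between loupe and cart_green below 0.05 N and contact force between loupe and cart_amber below 0.05 N and contact force between loupe and tray below 0.05 N and contact force between loupe and beaker below 0.05 N and contact force between loupe and dish below 0.05 N and contact force between loupe and amber_bottle below 0.05 N and contact force between loupe and clear_bottle below 0.05 N); the arm keeps its last pose, push and grip.
It fails at once if another cartridge is pushed over 25 mm from its place or tipped (distance of any of cart_green, cart_amber from where it was at the start of the episode above 0.025 m or angle between any of cart_green, cart_amber's own z axis and vertical above 0.5 rad).
It fails at once if a bottle, the beaker, the dish or the spatula is pushed over 25 mm from its place or tipped (distance of any of amber_bottle, clear_bottle, beaker, dish, spatula from where it was at the start of the episode above 0.025 m or angle between any of amber_bottle, clear_bottle, beaker, dish, spatula's own z axis and vertical above 0.5 rad).
It fails at once if the loupe knocks against the sample or the stage (contact force between loupe and cart_pink above 1 N or contact force between loupe and stage above 1 N).
It fails at once if the red collar is moved (distance of focus_mark from where it was at the start of the episode above 0.006 m).
It also fails if it takes over 61 s, if anything falls off the work surface, if the arm or the gripper's body presses on something with over 40 N, if the wrist force passes 120 N, or if a joint passes its speed limit or range.

### The arm

A 7-joint arm with a two-finger parallel gripper is mounted at the origin on the work surface. World frame = base frame: x ahead of the robot, y to its left, z up, the work surface at z = 0. Lengths are in m, angles in degrees, forces in N, time in s.
With the tool pointing down it reaches from about 0.425 to 0.925 m from the base axis. Payload 6.8 kg.
Tool frame: the origin (TCP) lies on the centre line of the jaws, within the pads' length; the fingertips stand arm.tcp_to_tips ahead of it and the grasp point (between the pads) is the TCP (arm.tcp_to_tips is the distance from the TCP to the fingertips, in m); z points along the fingers, y is the line along which they close (so a half turn about z gives the same grasp; the last joint's range is limited). The gripper opens to 88 mm and grips with 3 to 60 N. Pads are 20 mm wide; open, the fingers measure 115 mm over their backs; the gripper's body (75 mm by 178 mm) begins 61 mm behind the grasp point.
Start: joints at [63.65, 27.33, 1.283, 89.118, -0.659, 63.558, -4.761], TCP at [0.233, -0.634, 0.242] pointing down, gripper open.
Joint ranges: [-169.35, 169.35], [-19.33, 120.38], [-80.79, 83.38], [13.8, 139.57], [-78.32, 258.32], [9.67, 109.79], [-169.56, 169.56]. Speed limits (degrees/s): [136.94, 136.94, 180, 180, 180, 180, 180].

### API

Orientations are given as [roll, pitch, yaw] about the fixed x, y, z axes, in that order (R = Rz(yaw) Ry(pitch) Rx(roll)).
In Python, from bench import arm gives the robot as it stands.
- The arm moves only by the shell command python3 -m inch 'ROWS' [OPENING]. ROWS is JSON, a list that holds one entry, the list of rows, each a list of 6 numbers: the shift along the tool's x, y, z as a fraction of full scale, then the turn, a rotation vector about the tool's x, y, z as a fraction of full scale. In form: [[[tx, ty, tz, wx, wy, wz], ...]]. A call has 1 to 5 rows; each row is the pose to reach, as a shift and turn from the pose commanded when the call began, along the tool's axes at that moment; what a row does not reach only later rows make up. Full scale, the value 1, is 20 cm for a shift and 90 degrees for a turn. A row lasts 1/8 s, in which the tool goes at most 62.5 mm and 10.7 degrees, less where a joint would pass 70% of its speed; a pose out of reach is approached as far as the arm can. A call with a number of a shift or a turn outside -1 to 1 is refused whole. A call with a gripper value outside its range is refused whole. OPENING is the opening in per cent of the stroke, from 0 (shut) to 100 (fully open), set as the call begins (- or left out, the last holds). The fingers move at their own pace and stop on an object; the grip force is fixed at half the most. Time passes only in rows, so rows that repeat a pose let the fingers close. It gives the time, the measured TCP pose, the force, the opening and the grip force at its end, in the units of the state.
- arm.get_obs(): the state, without advancing time (a new reading comes with each control period).
- arm.camera(name): name is "scene" or "top" or "wrist"; returns a dict with "color" (480x640x3 uint8, blue, green, red), "depth" (480x640 float32, m along the optical axis (not along the pixel's ray), 0 where there is no reading), "fx", "fy", "cx", "cy" (pixels), "T" (4x4, takes a point from camera to world coordinates); the wrist camera has in their place "T_tool_cam" (4x4, takes a point from camera to tool coordinates, whose origin is the TCP and whose axes are the flange's). Camera axes: x right, y down, z forward; pixel columns grow to the right and rows downward; lengths in m; the calibration is good to about 2 mm. The wrist camera is an equidistant fisheye: a pixel r from the principal point sees the ray r / f radians off the axis. A picture is of the moment at which its call begins: read the wrist's pose just before it.
- arm.job_done(): hands the job in; it is judged then, once.
The state is a dict: "time": time; "qpos": joint angles; "joint_vel": joint speeds; "effort": joint torques, N m; "ee_pos": TCP position; "ee_rot": TCP orientation; "contact_force": force on the tool from outside, world axes, zero at the start; "torque": the same for the moment, N m; "finger_gap": finger opening in m; "finger_force": force on a finger pad.
Only numpy, scipy, OpenCV 4.12 (cv2) and the standard library are available. Lean on these libraries where they do the work, as an engineer would, in place of code of your own. Each camera call takes 0.05 s, during which the arm holds its last target. There are 200 camera calls.

## Working session

There is one attempt and no reset: what is moved stays moved. The work goes in short steps, Python scripts to look and compute and a shell command to move; the robot and the scene stay as the last step left them, time stands still between calls to the robot, and variables do not carry over. Pictures are saved under pics/ and viewed, at most 10 in all, crops included, and the job is handed in when it is done.

```bash
mkdir -p pics; ls; python3 - <<'E'
from bench import arm
import cv2,numpy as np
o=arm.get_obs();print(o['ee_pos'],o['ee_rot'],arm.tcp_to_tips,o['finger_gap'],o['time'])
for n in("top","scene"):
    c=arm.camera(n);cv2.imwrite(f'pics/{n}0.png',c['color']);np.savez(f'{n}0.npz',**{k:v for k,v in c.items()})
    print(n,c['fx'],c['cx'],c['cy'],np.round(c['T'],3))
E
```

```text
pics
[ 0.23240288 -0.63314925  0.2406829 ] [-1.79897903e+02  7.86946464e-03  2.01593955e+01] 0.019 0.08767515479642488 0.0
top 466.84610245708467 319.69110774930283 239.90874890963843 [[-0.014 -0.996  0.084  0.403]
 [-1.     0.016  0.014  0.08 ]
 [-0.015 -0.084 -0.996  1.276]
 [ 0.     0.     0.     1.   ]]
scene 562.5829290620234 316.77461916531536 233.06238850517406 [[ 0.657  0.464 -0.594  1.239]
 [ 0.753 -0.398  0.523 -0.551]
 [ 0.006 -0.792 -0.611  0.841]
 [ 0.     0.     0.     1.   ]]
```

View pics/top0.png

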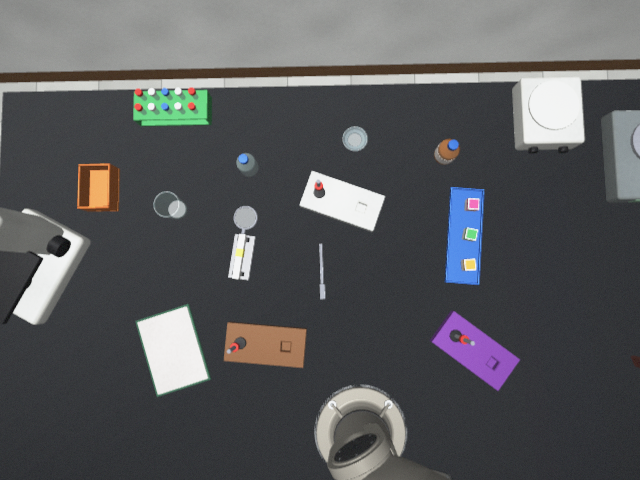

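View pics/scene0.png

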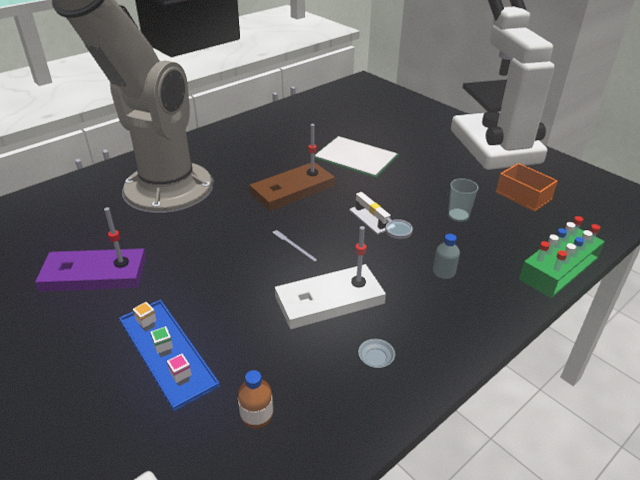

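Top view: pink window at about (473,204), with green (471,234) and amber (470,265) in the same tray. The white stage is at (342,201), its socket at (361,207) and its collar at (319,186). The loupe band is at (240,253) and the lens at (245,217). The brown (265,346) and purple (476,350) stages are decoys. The scene view agrees: pink (178,363), white stage (330,295), collar (361,248).

```bash
cat > h.py <<'E'
import cv2,numpy as np
def ray(c,u,v,T=None):
    d=np.array([(u-c['cx'])/c['fx'],(v-c['cy'])/c['fy'],1.]);T=c['T'];return T[:3,3],T[:3,:3]@(d/np.linalg.norm(d))
def onz(c,u,v,z):
    o,d=ray(c,u,v);return o+d*(z-o[2])/d[2]
def tri(a,b):
    A=np.zeros((3,3));r=np.zeros(3)
    for o,d in(a,b):
        P=np.eye(3)-np.outer(d,d);A+=P;r+=P@o
    return np.linalg.solve(A,r)
def hsv(c,lo,hi,box=None):
    m=cv2.inRange(cv2.cvtColor(c['color'],cv2.COLOR_BGR2HSV),np.array(lo),np.array(hi))
    if box is not None:
        k=np.zeros_like(m);x0,y0,x1,y1=box;k[y0:y1,x0:x1]=255;m&=k
    return m
def big(m):
    cs,_=cv2.findContours(m,cv2.RETR_EXTERNAL,cv2.CHAIN_APPROX_NONE);return max(cs,key=cv2.contourArea)
def cen(m):
    v,u=np.nonzero(m);return u.mean(),v.mean()
# wrist fisheye
def wray(c,p,rot,u,v):
    from scipy.spatial.transform import Rotation as R
    x,y=(u-c['cx'])/c['fx'],(v-c['cy'])/c['fy'];r=np.hypot(x,y)+1e-12
    d=np.array([x/r*np.sin(r),y/r*np.sin(r),np.cos(r)]);T=np.eye(4);T[:3,:3]=R.from_euler('xyz',rot,degrees=True).as_matrix();T[:3,3]=p
    T=T@c['T_tool_cam'];return T[:3,3],T[:3,:3]@d
def wonz(c,p,rot,u,v,z):
    o,d=wray(c,p,rot,u,v);return o+d*(z-o[2])/d[2]
E
python3 - <<'E'
from h import *
t=dict(np.load('top0.npz'));s=dict(np.load('scene0.npz'))
np.set_printoptions(precision=4,suppress=True)
for n,c,b in(('top',t,(463,194,484,214)),('scene',s,(165,350,192,372))):
    m=hsv(c,(150,90,80),(176,255,255),b);u,v=cen(m);print(n,'pink',u,v,m.sum()/255,onz(c,u,v,.055))
mt=hsv(t,(0,120,70),(8,255,255),(308,175,332,198))|hsv(t,(172,120,70),(180,255,255),(308,175,332,198))
ms=hsv(s,(0,120,70),(8,255,255),(350,235,375,262))|hsv(s,(172,120,70),(180,255,255),(350,235,375,262))
a,b=cen(mt),cen(ms);print('red',a,b,tri(ray(t,*a),ray(s,*b)))
def rect(m,c,z,n):
    q=cv2.boxPoints(cv2.minAreaRect(big(m)));w=np.array([onz(c,*p,z)[:2] for p in q]);e=np.diff(np.vstack([w,w[:1]]),axis=0)
    print(n,w.mean(0),np.linalg.norm(e,axis=1)[:2],np.degrees(np.arctan2(e[:2,1],e[:2,0])))
rect(hsv(t,(100,120,60),(125,255,255),(440,180,490,290)),t,.012,'tray')
rect(hsv(t,(0,0,140),(180,60,255),(290,165,392,235)),t,.028,'stage')
m=hsv(t,(0,0,0),(180,255,140),(354,200,369,214));a=cen(m);print('socket~',onz(t,361,207,.028))
m=hsv(t,(20,100,100),(35,255,255),(225,240,258,265));print('band',onz(t,*cen(m),.046))
print('lens',onz(t,245,217,.035))
for k in((473,204),(361,207),(240,240),(245,217)):print(t['depth'][k[1],k[0]])
o=np.zeros((520,780,3),np.uint8)
o[:, :390]=cv2.resize(t['color'][180:300,425:515],(390,520));o[:260,390:]=cv2.resize(t['color'][165:239,290:400],(390,260));o[260:,390:]=cv2.resize(s['color'][220:330,260:400],(390,260))
cv2.imwrite('pics/crop.png',o)
E
```

```text
top pink 473.3030303030303 203.4848484848485 66.0 [ 0.5957 -0.3085  0.055 ]
scene pink 178.025 362.8125 160.0 [ 0.5975 -0.3079  0.055 ]
red (np.float64(318.575), np.float64(186.525)) (np.float64(360.7590361445783), np.float64(248.6987951807229)) [0.6356 0.0978 0.1211]
tray [ 0.5165 -0.2944] [0.2632 0.0957] [ -5.4621 -94.4284]
stage [0.6146 0.0365] [0.1031 0.2126] [ -19.7721 -110.5733]
socket~ [ 0.5955 -0.0154  0.028 ]
band [0.4764 0.3074 0.046 ]
lens [0.5725 0.2969 0.035 ]
1.227271
1.2776603
1.2307588
1.2531352h.py:19: RuntimeWarning: Mean of empty slice.
  v,u=np.nonzero(m);return u.mean(),v.mean()
  ret = ret.dtype.type(ret / rcount)
```

View pics/crop.png

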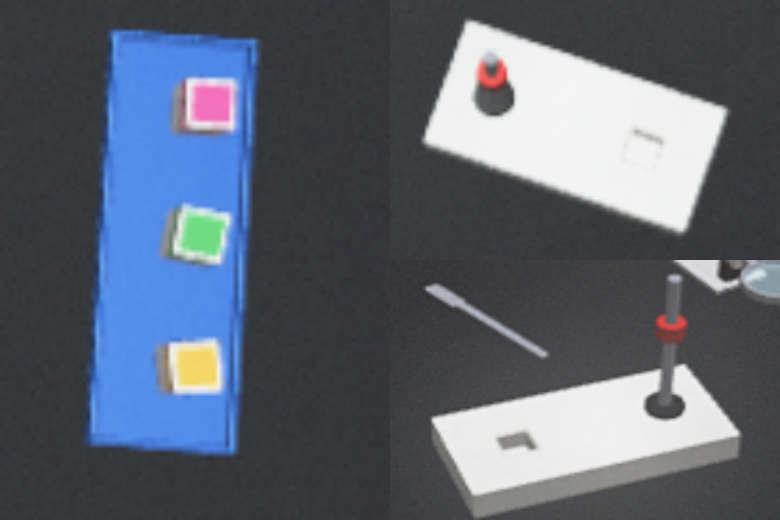

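Confirmed: the pink-windowed cartridge is at the +x end of the blue tray, and the white stage is the one meant. Moving towards the pink cartridge.

```bash
python3 -m inch '[[[0.25,-0.1,0,0,0,0.08],[0.5,-0.2,0,0,0,0.15],[0.75,-0.3,0,0,0,0.224],[1,-0.4,0,0,0,0.224],[1,-0.4,0,0,0,0.224]]]' 100
```

```text
time: 0.72
ee_pos: [0.3976, -0.485, 0.2412]
ee_rot: [-179.9, -0.1, 0.5]
contact_force: [-0.2, -1.0, -0.4]
finger_gap: 0.0878
finger_force: 0.0
```

```bash
python3 -m inch '[[[0.25,-0.225,0,0,0,0],[0.5,-0.45,0,0,0,0],[0.75,-0.67,0,0,0,0],[1,-0.89,0.2,0,0,0],[1,-0.89,0.2,0,0,0]]]' ; python3 -m inch '[[[0,0,0,0,0,0],[0,0,0,0,0,0],[0,0,0,0,0,0]]]'; python3 - <<'E'
from bench import arm
import cv2,numpy as np
o=arm.get_obs();c=arm.camera('wrist');print(o['ee_pos'],o['ee_rot'],c['fx'],c['cx'],c['cy']);print(np.round(c['T_tool_cam'],3))
cv2.imwrite('pics/w1.png',c['color']);np.savez('w1.npz',p=o['ee_pos'],rot=o['ee_rot'],**c)
E
```

```text
time: 1.35
ee_pos: [0.5941, -0.3085, 0.1996]
ee_rot: [-179.9, 0.1, 0.2]
contact_force: [-1.4, 0.8, 0.2]
finger_gap: 0.0879
finger_force: 0.0
time: 1.72
ee_pos: [0.5914, -0.3145, 0.2027]
ee_rot: [179.9, -0.0, -0.2]
contact_force: [0.4, -0.2, -0.2]
finger_gap: 0.0881
finger_force: 0.0
[ 0.59141725 -0.31454413  0.20272064] [ 1.79901484e+02 -3.45862348e-02 -2.26222062e-01] 371.64829954431775 310.6291744976501 236.6713558309886
[[-0.001 -0.964 -0.266  0.073]
 [ 1.    -0.001 -0.001  0.   ]
 [ 0.001 -0.266  0.964 -0.143]
 [ 0.     0.     0.     1.   ]]
```

View pics/w1.png

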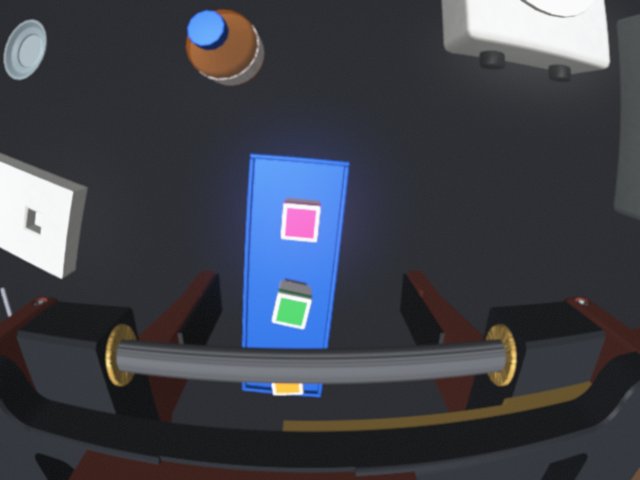

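The wrist view shows the pink window at (300,221), nearly square to the picture, and the socket far left at about (33,220). Measuring both from it.

```bash
cat >> h.py <<'E'
def wpink(c,z,box=None,p=None,rot=None):
    p=c['p'] if p is None else p; rot=c['rot'] if rot is None else rot
    m=hsv(c,(145,80,80),(176,255,255),box);k=big(m)
    w=np.array([wonz(c,p,rot,*q[0],z)[:2] for q in k]);mu=w.mean(0)
    r=cv2.minAreaRect(((w-mu)*1000).astype(np.float32))
    return mu+np.array(r[0])/1000,r[1],r[2]
E
python3 - <<'E'
from h import *
c=dict(np.load('w1.npz'));print(wpink(c,.055))
E
```

```text
(array([ 0.59575502, -0.30644191]), (22.765348434448242, 22.840906143188477), 84.30427551269531)
```

```bash
python3 -m inch '[[[0.023,-0.036,0.1,0,0,0.059],[0.023,-0.036,0.3,0,0,0.059],[0.023,-0.036,0.4,0,0,0.059],[0.023,-0.036,0.4,0,0,0.059],[0.023,-0.036,0.4,0,0,0.059]]]'; python3 - <<'E'
from bench import arm
from h import *
o=arm.get_obs();c=arm.camera('wrist');print(o['ee_pos'],o['ee_rot'],wpink(c,.055,None,o['ee_pos'],o['ee_rot']))
E
```

```text
time: 2.4
ee_pos: [0.5981, -0.3053, 0.1231]
ee_rot: [180.0, -0.1, -5.4]
contact_force: [0.4, -0.5, -0.2]
finger_gap: 0.0879
finger_force: 0.0
[ 0.59807654 -0.30531958  0.12311049] [ 1.79956219e+02 -1.13412333e-01 -5.35381372e+00] (array([ 0.58853294, -0.2336977 ]), (9.404874801635742, 24.085918426513672), 49.79170227050781)
```

```bash
python3 - <<'E'
from bench import arm
from h import *
o=arm.get_obs();c=arm.camera('wrist');np.savez('w2.npz',p=o['ee_pos'],rot=o['ee_rot'],**c)
c['color']=c['color'].copy();m=hsv(c,(150,100,120),(172,255,255))
n,l,s,ce=cv2.connectedComponentsWithStats(m)
for i in range(1,n):
    if s[i,4]>100: print(s[i],ce[i])
i=1+np.argmax(s[1:,4]);x,y,w,h,_=s[i]
print(o['ee_pos'],o['ee_rot'],wpink(c,.055,(x-2,y-2,x+w+2,y+h+2),o['ee_pos'],o['ee_rot']))
E
```

```text
[ 0.59828246 -0.30523583  0.12333692] [ 1.79949318e+02 -1.44674628e-01 -5.34010206e+00] (array([ 0.61278017, -0.30978233]), (25.455232620239258, 1.2112630605697632), 83.1922836303711)
```

```bash
python3 - <<'E'
from h import *
c=dict(np.load('w2.npz'));cv2.imwrite('pics/w2.png',c['color'])
E
```

```text
(no output)
```

View pics/w2.png

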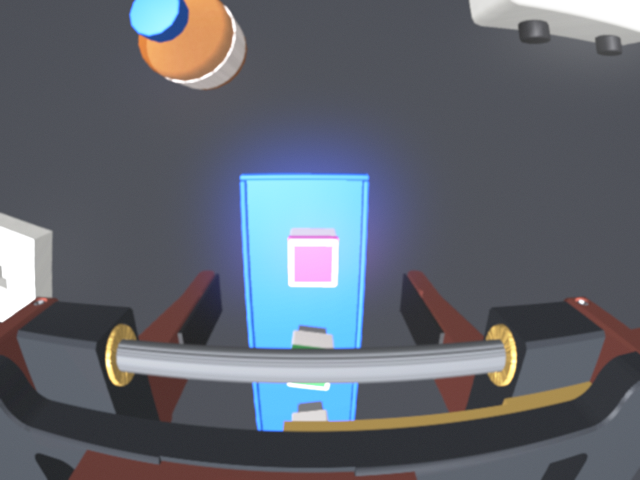

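The window is at (313,264), centred between the fingers (columns about 215 and 408) and square to them. Computing the offset before descending.

```bash
python3 - <<'E'
from h import *
c=dict(np.load('w2.npz'));print(wonz(c,c['p'],c['rot'],313.5,264.5,.055)-c['p'])
m=hsv(c,(135,100,90),(165,255,255),(285,242,342,290));print(cen(m),m.sum()/255,wpink.__name__)
k=cv2.findNonZero(m);print(cv2.boundingRect(k))
E
```

```text
[-0.00283121 -0.00173731 -0.06833692]
(np.float64(nan), np.float64(nan)) 0.0 wpink
(0, 0, 0, 0)h.py:19: RuntimeWarning: Mean of empty slice.
  v,u=np.nonzero(m);return u.mean(),v.mean()
  ret = ret.dtype.type(ret / rcount)
```

```bash
python3 -m inch '[[[-0.013,0.008,0.13,0,0,0],[-0.013,0.008,0.26,0,0,0],[-0.013,0.008,0.39,0,0,0],[-0.013,0.008,0.39,0,0,0],[-0.013,0.008,0.39,0,0,0]]]'; python3 -m inch '[[[0,0,0,0,0,0],[0,0,0,0,0,0],[0,0,0,0,0,0],[0,0,0,0,0,0],[0,0,0,0,0,0]]]' 0
```

```text
time: 3.12
ee_pos: [0.5957, -0.3063, 0.0452]
ee_rot: [180.0, -0.1, -5.3]
contact_force: [0.2, -1.0, 0.3]
finger_gap: 0.0878
finger_force: 0.0
time: 3.75
ee_pos: [0.5946, -0.3058, 0.0436]
ee_rot: [180.0, 0.0, -5.3]
contact_force: [0.4, -0.5, -0.1]
finger_gap: 0.0414
finger_force: 0.0
```

```bash
python3 -m inch '[[[0,0,0,0,0,0],[0,0,0,0,0,0],[0,0,0,0,0,0],[0,0,0,0,0,0],[0,0,0,0,0,0]]]' 0;python3 -m inch '[[[0,0,-0.1,0,0,0],[0,0,-0.3,0,0,0],[0,0,-0.5,0,0,0],[0,0,-0.5,0,0,0],[0,0,-0.5,0,0,0]]]'
```

```text
time: 4.38
ee_pos: [0.5946, -0.3058, 0.0436]
ee_rot: [-180.0, 0.0, -5.3]
contact_force: [0.4, -0.9, -0.9]
finger_gap: 0.0299
finger_force: 30.0
time: 5.0
ee_pos: [0.5944, -0.3057, 0.1441]
ee_rot: [180.0, -0.0, -5.3]
contact_force: [-0.7, 0.1, -0.6]
finger_gap: 0.03
finger_force: 30.0
```

```bash
python3 -m inch '[[[-0.05,-0.2,-0.1,0,0,0.05],[-0.15,-0.45,-0.2,0,0,0.1],[-0.3,-0.7,-0.28,0,0,0.166],[-0.41,-1,-0.28,0,0,0.166],[-0.41,-1,-0.28,0,0,0.166]]]';python3 -m inch '[[[0.05,-0.2,0,0,0,0],[0.1,-0.39,0,0,0,0],[0.1,-0.39,0,0,0,0],[0.1,-0.39,0,0,0,0],[0.1,-0.39,0,0,0,0]]]'
python3 - <<'E'
from bench import arm
from h import *
o=arm.get_obs();c=arm.camera('wrist');np.savez('w3.npz',p=o['ee_pos'],rot=o['ee_rot'],**c);print(o['ee_pos'],o['ee_rot'])
cv2.imwrite('pics/w3.png',c['color'])
E
```

```text
time: 5.62
ee_pos: [0.5299, -0.0935, 0.1988]
ee_rot: [-179.9, 0.2, -19.8]
contact_force: [-0.3, -0.6, -0.5]
finger_gap: 0.0299
finger_force: 30.0
time: 6.25
ee_pos: [0.5766, -0.0346, 0.1992]
ee_rot: [179.9, 0.1, -20.4]
contact_force: [0.5, 0.4, -0.5]
finger_gap: 0.0303
finger_force: 30.0
[ 0.57657987 -0.0346279   0.19916011] [ 1.79934078e+02  5.32635725e-02 -2.03863921e+01]
```

View pics/w3.png

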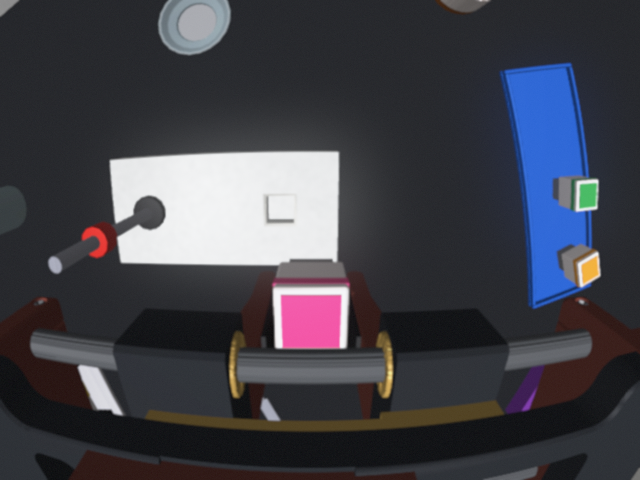

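The stage fills (110..340, 152..265), with the socket mouth at about (281,208). The held pink window is at (311,321), square in the jaws.

```bash
python3 - <<'E'
from h import *
np.set_printoptions(precision=4,suppress=True)
c=dict(np.load('w3.npz'));p,rot=c['p'],c['rot']
def wr(k,z):
    w=np.array([wonz(c,p,rot,*q[0],z)[:2] for q in k]);mu=w.mean(0);r=cv2.minAreaRect(((w-mu)*1000).astype(np.float32));return mu+np.array(r[0])/1000,r[1],r[2]
m=hsv(c,(0,0,150),(180,50,255),(95,140,350,272));k=big(m);ctr,sz,ang=wr(k,.028);print('stage',ctr,sz,ang)
a=np.radians(ang if ang>45 else ang+90);s=ctr-.055*np.array([np.cos(a),np.sin(a)]);print('socket from plate',s)
g=cv2.cvtColor(c['color'],cv2.COLOR_BGR2GRAY)[185:232,258:305]
for r in g[::2]: print(' '.join('%3d'%x for x in r[::2]))
mp=hsv(c,(150,80,80),(176,255,255),(270,285,352,350));x,y,w,h=cv2.boundingRect(mp);print(x,y,w,h)
L=wonz(c,p,rot,x-.5,300,p[2]+.0114);R_=wonz(c,p,rot,x+w-.5,300,p[2]+.0114);print('win mid offset',(L+R_)/2-p)
E
```

```text
stage [0.6147 0.0384] (211.04859924316406, 101.19581604003906) 69.58674621582031
socket from plate [ 0.5955 -0.0132]
240 239 239 238 236 235 236 235 235 236 236 238 237 237 236 235 236 236 236 236 236 237 236 236
240 240 239 238 237 236 236 236 235 235 236 237 237 235 235 235 235 237 237 236 236 236 237 235
240 240 239 238 237 237 237 236 235 236 237 236 236 235 236 236 236 236 236 236 235 235 235 235
239 239 238 238 237 237 237 237 236 237 237 237 235 235 235 236 237 237 237 236 235 235 236 235
239 239 236 229 229 228 228 228 229 228 229 228 228 226 228 229 230 231 231 233 235 236 236 236
240 239 231 208 200 204 218 219 221 223 224 223 224 224 226 227 229 229 227 228 235 235 236 236
239 240 232 205 170 193 236 235 235 237 238 238 236 237 238 238 238 238 231 226 234 235 235 235
240 239 232 204 165 191 238 237 237 237 239 238 237 237 238 238 239 238 233 228 234 235 236 236
239 238 233 205 164 192 239 237 237 238 238 238 237 237 238 239 239 239 235 230 235 235 235 236
239 238 234 206 166 192 240 239 238 238 238 238 237 237 238 238 238 238 235 230 235 236 236 236
239 239 234 209 171 188
[... 675 characters left out ...]
1 165 165 163 163 163 164 163 165 165 164 168 215 235 239 239 239 238
240 240 238 224 179 134 133 133 134 132 132 132 132 131 131 133 132 139 207 236 239 239 238 238
240 240 239 226 202 188 189 192 192 194 195 196 198 200 202 202 202 207 224 237 239 239 238 238
240 240 239 230 226 227 228 229 230 230 231 231 231 232 232 232 233 232 234 237 238 238 238 238
240 239 239 238 237 238 238 238 238 238 237 237 237 238 237 237 237 237 237 237 238 237 238 237
239 239 238 239 239 239 239 239 239 239 239 239 239 238 239 238 238 238 238 238 237 237 237 237
238 238 238 239 239 239 239 239 239 239 238 238 239 239 239 239 238 238 238 238 237 237 236 237
271 285 80 63
win mid offset [ 0.0103 -0.0039  0.0114]
```

```bash
python3 - <<'E'
from h import *
np.set_printoptions(precision=4,suppress=True)
from scipy.spatial.transform import Rotation as R
c=dict(np.load('w3.npz'));p,rot=c['p'],c['rot'];Rm=R.from_euler('xyz',rot,degrees=True).as_matrix()
for q in((263,209),(297,209),(280,192.5),(280,226),(280,209.3)):print(wonz(c,p,rot,*q,.028))
print(c['color'][270:305:1,311].tolist())
print(c['color'][315,266:282].tolist(),c['color'][315,340:356].tolist())
for v in(281,284,293,295):print(v,Rm.T@(wonz(c,p,rot,311,v,p[2]+.0114)-p))
E
```

```text
[ 0.6011 -0.      0.028 ]
[ 0.5907 -0.0276  0.028 ]
[ 0.6093 -0.0191  0.028 ]
[ 0.5818 -0.0083  0.028 ]
[ 0.5956 -0.0138  0.028 ]
[[113, 113, 117], [114, 113, 117], [114, 113, 118], [115, 113, 119], [113, 111, 117], [113, 112, 118], [111, 110, 118], [100, 93, 116], [87, 71, 114], [79, 56, 114], [75, 50, 113], [75, 49, 114], [85, 57, 123], [102, 80, 134], [110, 101, 129], [119, 118, 126], [143, 142, 148], [183, 182, 189], [222, 221, 224], [238, 237, 238], [244, 243, 243], [247, 245, 245], [248, 246, 245], [243, 241, 241], [222, 211, 227], [176, 145, 221], [163, 101, 233], [169, 92, 241], [172, 92, 243], [172, 93, 243], [170, 92, 243], [172, 93, 243], [171, 91, 243], [171, 92, 244], [171, 92, 243]]
[[24, 23, 33], [25, 21, 27], [25, 22, 26], [22, 21, 27], [26, 22, 27], [21, 19, 24], [46, 45, 48], [102, 101, 104], [178, 178, 182], [233, 233, 234], [245, 244, 244], [247, 246, 245], [248, 246, 245], [246, 243, 245], [235, 224, 244], [207, 161, 244]] [[201, 152, 244], [231, 215, 244], [245, 243, 245], [248, 247, 246], [246, 245, 244], [240, 238, 238], [221, 218, 220], [164, 164, 165], [100, 99, 101], [47, 46, 48], [24, 23, 27], [23, 19, 21], [25, 23, 26], [23, 21, 26], [22, 20, 23], [20, 17, 32]]
281 [ 0.0192  0.0003 -0.0114]
284 [ 0.0179  0.0003 -0.0114]
293 [ 0.0141  0.0003 -0.0114]
295 [ 0.0133  0.0003 -0.0114]
```

```bash
python3 -m inch '[[[0.044,-0.13,0,0,0,0],[0.044,-0.13,0.2,0,0,0],[0.044,-0.13,0.4,0,0,0],[0.044,-0.13,0.6,0,0,0],[0.044,-0.13,0.6,0,0,0]]]';python3 -m inch '[[[0,0,0,0,0,0],[0,0,0,0,0,0],[0,0,0,0,0,0]]]'
python3 - <<'E'
from bench import arm
from h import *
o=arm.get_obs();c=arm.camera('wrist');np.savez('w4.npz',p=o['ee_pos'],rot=o['ee_rot'],**c);print(o['ee_pos'],o['ee_rot'])
cv2.imwrite('pics/w4.png',cv2.resize(c['color'][170:370,180:440],(780,600)))
E
```

```text
time: 6.92
ee_pos: [0.5919, -0.0125, 0.0771]
ee_rot: [179.8, 0.3, -20.3]
contact_force: [-0.0, -0.3, -0.5]
finger_gap: 0.0301
finger_force: 30.0
time: 7.3
ee_pos: [0.5955, -0.0115, 0.0811]
ee_rot: [-179.9, -0.1, -20.3]
contact_force: [0.3, 0.9, -1.4]
finger_gap: 0.0298
finger_force: 30.0
[ 0.59545648 -0.01152514  0.08109484] [-1.79946455e+02 -1.27503018e-01 -2.02620639e+01]
```

View pics/w4.png

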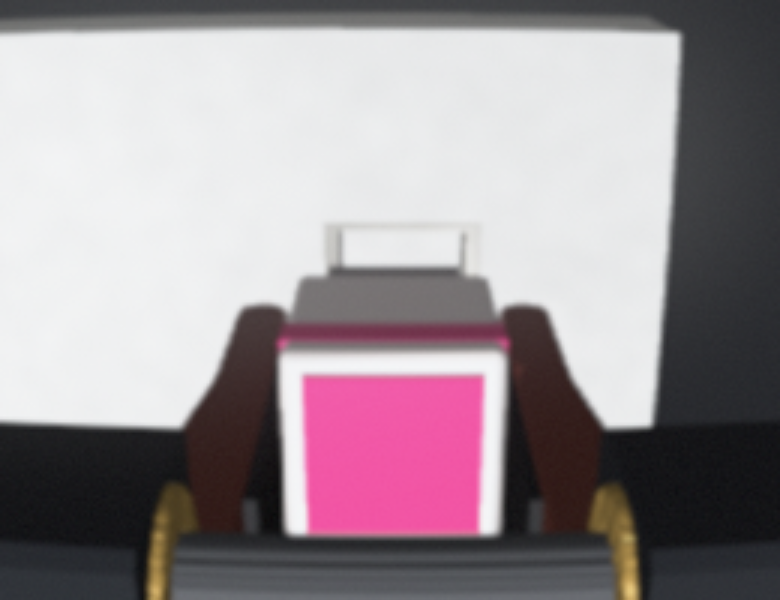

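The socket's far chamfer edge lies at crop row 222 and columns 324..481, i.e. full-picture v=244, u=288..340.3, centre 314. The cartridge is centred at u of about 311, so it needs a small shift to the right.

```bash
python3 -m inch '[[[0,0,0,0,0,0],[0,0,0,0,0,0],[0,0,0,0,0,0],[0,0,0,0,0,0]]]'; python3 - <<'E'
from bench import arm
from h import *
np.set_printoptions(precision=4,suppress=True)
from scipy.spatial.transform import Rotation as R
c=dict(np.load('w4.npz'))
def off(c,u,v,z): return R.from_euler('xyz',c['rot'],degrees=True).as_matrix().T@(wonz(c,c['p'],c['rot'],u,v,z)-c['p'])
print('socket far L,R',off(c,288,244,.028),off(c,340.3,244,.028))
z=c['p'][2]+.0114
print('head far L,R',off(c,180+280/3,170+350/3,z),off(c,180+508/3,170+350/3,z),'win far',off(c,311,170+375/3,z))
for i in range(3):
    o=arm.get_obs();arm.camera('top');print(o['ee_pos'],o['time'])
c=arm.camera('wrist');o=arm.get_obs();np.savez('w5.npz',p=o['ee_pos'],rot=o['ee_rot'],**c)
g=cv2.cvtColor(c['color'],cv2.COLOR_BGR2GRAY)
print(g[236:262:1,314]);print(g[252,280:348]);print(g[275:300,311]);print(g[300,265:360])
E
```

```text
time: 7.85
ee_pos: [0.5945, -0.0115, 0.0796]
ee_rot: [180.0, 0.0, -20.3]
contact_force: [-0.1, 0.1, -0.5]
finger_gap: 0.0295
finger_force: 30.0
socket far L,R [ 0.0147 -0.0123  0.0531] [0.0147 0.0165 0.0531]
head far L,R [ 0.0167 -0.0142 -0.0113] [ 0.0167  0.0151 -0.0114] win far [ 0.0132  0.0003 -0.0114]
[ 0.5945 -0.0115  0.0796] 7.85
[ 0.5945 -0.0115  0.0796] 7.9
[ 0.5945 -0.0115  0.0796] 7.95
[235 234 234 234 233 233 229 220 216 222 229 234 234 234 234 234 233 235
 234 235 234 228 196 135  94  93]
[237 236 236 236 236 234 230 216 202 199 195 176 163 193 228 237 237 237
 237 237 237 236 236 235 236 236 236 237 236 235 235 234 234 234 233 234
 234 234 234 234 235 235 236 236 236 237 236 236 237 236 236 234 223 180
 177 212 227 225 222 224 230 232 233 234 233 233 234 233]
[114 112 102  88  77  73  74  83  98 109 119 141 180 218 235 241 244 245
 239 213 169 146 144 145 146]
[ 47  47  46  44  40  37  45 103 181 231 241 243 244 245 241 217 172 148
 146 146 146 145 146 146 146 145 146 145 145 145 145 145 145 147 145 145
 145 146 145 145 145 145 145 144 145 145 145 145 145 146 144 146 144 146
 144 146 145 144 145 145 145 143 145 145 145 145 144 145 145 145 144 145
 145 143 144 161 205 239 245 244 241 232 209 160  93  41  32  40  42  41
  40  40  39  40  40]
```

```bash
python3 - <<'E'
from h import *
np.set_printoptions(precision=4,suppress=True)
from scipy.spatial.transform import Rotation as R
c=dict(np.load('w5.npz'))
def off(c,u,v,z): return R.from_euler('xyz',c['rot'],degrees=True).as_matrix().T@(wonz(c,c['p'],c['rot'],u,v,z)-c['p'])
print(off(c,286.7,252,.028),off(c,339.6,252,.028),off(c,313,242.3,.028))
z=c['p'][2]+.0114
print(off(c,272.5,300,z),off(c,348.3,300,z),off(c,311,286.8,z),off(c,311,294.5,z))
E
```

```text
[ 0.0105 -0.0131  0.0516] [0.0105 0.0161 0.0516] [0.0161 0.0014 0.0516]
[ 0.011  -0.0148 -0.0114] [ 0.011   0.0149 -0.0114] [ 0.0167  0.0003 -0.0114] [ 0.0135  0.0003 -0.0114]
```

```bash
python3 -m inch '[[[0,0.0075,0,0,0,0],[0,0.0075,0,0,0,0],[0,0.0075,0.02,0,0,0],[0,0.0075,0.04,0,0,0],[0,0.0075,0.06,0,0,0]]]';python3 -m inch '[[[0,0,0.01,0,0,0],[0,0,0.02,0,0,0],[0,0,0.03,0,0,0],[0,0,0.03,0,0,0],[0,0,0.03,0,0,0]]]'
```

```text
time: 8.68
ee_pos: [0.5939, -0.0129, 0.0672]
ee_rot: [180.0, 0.0, -20.3]
contact_force: [0.4, -0.2, 0.3]
finger_gap: 0.0297
finger_force: 30.0
time: 9.3
ee_pos: [0.5942, -0.0129, 0.0617]
ee_rot: [-180.0, -0.0, -20.3]
contact_force: [-0.6, 0.0, -0.7]
finger_gap: 0.0302
finger_force: 30.0
```

```bash
python3 -m inch '[[[0,0,0.015,0,0,0],[0,0,0.03,0,0,0],[0,0,0.045,0,0,0],[0,0,0.06,0,0,0],[0,0,0.068,0,0,0]]]';python3 -m inch '[[[0,0,0,0,0,0],[0,0,0,0,0,0],[0,0,0,0,0,0]]]'
```

```text
time: 9.93
ee_pos: [0.5941, -0.0129, 0.0494]
ee_rot: [180.0, 0.0, -20.3]
contact_force: [-9.1, 0.7, 26.1]
finger_gap: 0.0297
finger_force: 30.0
time: 10.3
ee_pos: [0.5941, -0.0129, 0.0495]
ee_rot: [180.0, 0.0, -20.3]
contact_force: [-5.2, 0.0, 15.1]
finger_gap: 0.0295
finger_force: 30.0
```

```bash
python3 -m inch '[[[0,0,0,0,0,0],[0,0,0,0,0,0],[0,0,0,0,0,0],[0,0,0,0,0,0],[0,0,0,0,0,0]]]' 75;python3 -m inch '[[[0,0,-0.2,0,0,0],[0,0,-0.5,0,0,0],[0,0,-0.8,0,0,0],[0,0,-0.8,0,0,0],[-0.2,0,-0.8,0,0,0]]]';python3 -m inch '[[[-0.1,0,0,0,0,0],[-0.1,0,0,0,0,0],[-0.1,0,0,0,0,0],[-0.1,0,0,0,0,0]]]'; python3 - <<'E'
from bench import arm
from h import *
np.set_printoptions(precision=4,suppress=True)
t,s=arm.camera('top'),arm.camera('scene')
o=arm.get_obs();c=arm.camera('wrist');np.savez('w6.npz',p=o['ee_pos'],rot=o['ee_rot'],**c);print(o['ee_pos'],o['ee_rot'])
m=hsv(s,(150,90,80),(176,255,255),(270,230,350,320));b=cen(m);print('scene',b,onz(s,*b,.06))
mt=hsv(t,(150,90,80),(176,255,255),(340,185,380,225));print('top',mt.sum()/255)
def lab(m): return m
mm=hsv(c,(150,90,120),(172,255,255),(200,120,420,300));n,l,st,ce=cv2.connectedComponentsWithStats(mm)
for i in range(1,n):
    if st[i,4]>60:print(st[i],ce[i],[wonz(c,o['ee_pos'],o['ee_rot'],*ce[i],z) for z in(.060,.063)])
top=np.zeros((600,800,3),np.uint8)
a=cv2.resize(s['color'][220:330,250:400],(800,587));top[:587]=a
cv2.imwrite('pics/s6.png',top)
E
```

```text
time: 10.92
ee_pos: [0.594, -0.0129, 0.0479]
ee_rot: [180.0, 0.0, -20.3]
contact_force: [-0.2, 0.1, 0.2]
finger_gap: 0.0659
finger_force: 0.0
time: 11.55
ee_pos: [0.5576, 0.0002, 0.208]
ee_rot: [-180.0, -0.1, -20.4]
contact_force: [-0.3, 0.8, -1.2]
finger_gap: 0.0658
finger_force: 0.0
time: 12.05
ee_pos: [0.5385, 0.0075, 0.2077]
ee_rot: [180.0, -0.0, -20.3]
contact_force: [0.2, -0.1, 0.6]
finger_gap: 0.0658
finger_force: 0.0
[0.5383 0.0075 0.2078] [179.9954  -0.0002 -20.2891]
scene (np.float64(304.9166666666667), np.float64(286.287037037037)) [ 0.5972 -0.0162  0.06  ]
top 0.0
[297 139  29  29 797] [310.6524 152.6386] [array([ 0.5949, -0.0135,  0.06  ]), array([ 0.595 , -0.0136,  0.063 ])]
```

View pics/s6.png

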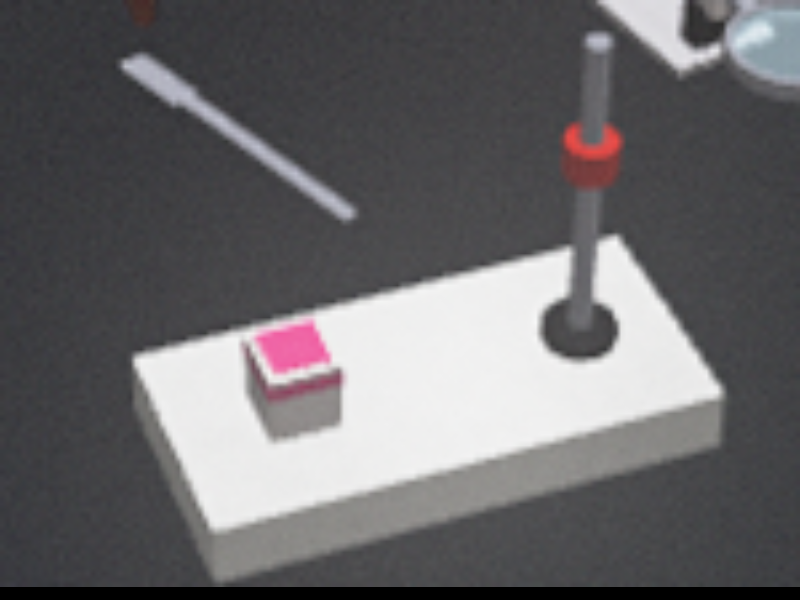

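The cartridge stands upright with its shoulder on the plate. I'll check its height with depth, and locate the red collar and the loupe.

```bash
python3 - <<'E'
from bench import arm
from h import *
from scipy.spatial.transform import Rotation as R
np.set_printoptions(precision=4,suppress=True)
c=dict(np.load('w6.npz'));T=np.eye(4);T[:3,:3]=R.from_euler('xyz',c['rot'],degrees=True).as_matrix();T[:3,3]=c['p'];T=T@c['T_tool_cam']
def pt(u,v):
    o,d=wray(c,c['p'],c['rot'],u,v);zc=T[:3,:3].T@d;return o+d*c['depth'][v,u]/zc[2]
P=lambda us,vs:np.median([pt(u,v) for u in us for v in vs],axis=0)
print('win',P(range(305,317),range(147,159)))
for u0,v0 in((250,152),(340,152),(310,110)):print(u0,v0,c['color'][v0,u0],P(range(u0-4,u0+5),range(v0-4,v0+5)))
s,t=arm.camera('scene'),arm.camera('top')
red=lambda c,b:hsv(c,(0,120,70),(8,255,255),b)|hsv(c,(172,120,70),(180,255,255),b)
ms=red(s,(345,230,380,265));print('red scene',cv2.boundingRect(ms),cen(ms))
for z in(.113,.121,.129):print(z)
np.savez('t6.npz',**t);np.savez('s6.npz',**s)
mt=red(t,(305,172,335,200));print('red top',cv2.boundingRect(mt),mt.sum()/255)
mw=red(c,(0,0,300,330));n,l,st,ce=cv2.connectedComponentsWithStats(mw)
for i in range(1,n):
    if st[i,4]>100:print(st[i],ce[i],'tri',tri(wray(c,c['p'],c['rot'],*ce[i]),ray(s,*cen(ms))))
b=hsv(s,(20,110,110),(35,255,255),(355,190,395,225));print('band scene',cen(b));bt=hsv(t,(20,110,110),(35,255,255),(225,240,258,265));print('band top',cen(bt),tri(ray(t,*cen(bt)),ray(s,*cen(b))))
E
```

```text
win [ 0.5951 -0.0135  0.0609]
250 152 [243 243 242] [0.6131 0.036  0.0281]
340 152 [237 236 236] [ 0.5856 -0.037   0.0281]
310 110 [237 237 236] [ 0.6285 -0.0254  0.0281]
red scene (355, 243, 12, 12) (np.float64(360.7710843373494), np.float64(248.5421686746988))
0.113
0.121
0.129
red top (315, 183, 8, 7) 37.0
[112 146  36  35 722] [131.1981 161.7341] tri [0.6373 0.0977 0.1226]
band scene (np.float64(373.65671641791045), np.float64(207.23880597014926))
band top (np.float64(242.6), np.float64(253.3)) [0.4762 0.3039 0.0441]
```

```bash
python3 -m inch '[[[-0.15,-0.25,0,0,0,-0.05],[-0.3,-0.5,0,0,0,-0.1],[-0.48,-0.75,0,0,0,-0.159],[-0.65,-1,0,0,0,-0.159],[-0.65,-1,0,0,0,-0.159]]]' 75;python3 -m inch '[[[-0.05,-0.15,0,0,0,0],[-0.107,-0.314,0,0,0,0],[-0.107,-0.314,0,0,0,0],[-0.107,-0.314,0,0,0,0],[-0.107,-0.314,0,0,0,0]]]';python3 -m inch '[[[0,0,0,0,0,0],[0,0,0,0,0,0],[0,0,0,0,0,0],[0,0,0,0,0,0],[0,0,0,0,0,0]]]'; python3 - <<'E'
from bench import arm
from h import *
np.set_printoptions(precision=4,suppress=True)
o=arm.get_obs();c=arm.camera('wrist');np.savez('w7.npz',p=o['ee_pos'],rot=o['ee_rot'],**c);print(o['ee_pos'],o['ee_rot'])
cv2.imwrite('pics/w7.png',c['color'])
w,s=dict(np.load('w6.npz')),dict(np.load('s6.npz'));print('collar',tri(wray(w,w['p'],w['rot'],129.5,163),ray(s,360.5,248.7)))
m=hsv(c,(20,110,110),(35,255,255));n,l,st,ce=cv2.connectedComponentsWithStats(m)
for i in range(1,n):
    if st[i,4]>60:print(st[i],ce[i],wonz(c,o['ee_pos'],o['ee_rot'],*ce[i],.046))
E
```

```text
time: 12.92
ee_pos: [0.483, 0.2463, 0.2083]
ee_rot: [-179.8, 0.0, -5.4]
contact_force: [-0.9, 0.2, -0.4]
finger_gap: 0.0657
finger_force: 0.0
time: 13.55
ee_pos: [0.471, 0.3035, 0.208]
ee_rot: [180.0, -0.0, -6.1]
contact_force: [0.1, 0.2, 0.5]
finger_gap: 0.0661
finger_force: 0.0
time: 14.18
ee_pos: [0.4702, 0.3052, 0.2081]
ee_rot: [-180.0, -0.0, -5.9]
contact_force: [0.7, 0.0, 0.5]
finger_gap: 0.0657
finger_force: 0.0
[0.4702 0.3052 0.2081] [-179.9994   -0.0003   -5.9417]
collar [0.6368 0.0986 0.122 ]
[290 205  21  24 470] [300.183  216.6404] [0.4773 0.3132 0.046 ]
[450 330  12  12  92] [454.6522 336.4457] [0.3409 0.1736 0.046 ]
[452 334  22  57 507] [465.4832 365.8462] [0.3007 0.1579 0.046 ]
[148 336  14  55 291] [152.7801 364.945 ] [0.3359 0.4877 0.046 ]
```

View pics/w7.png

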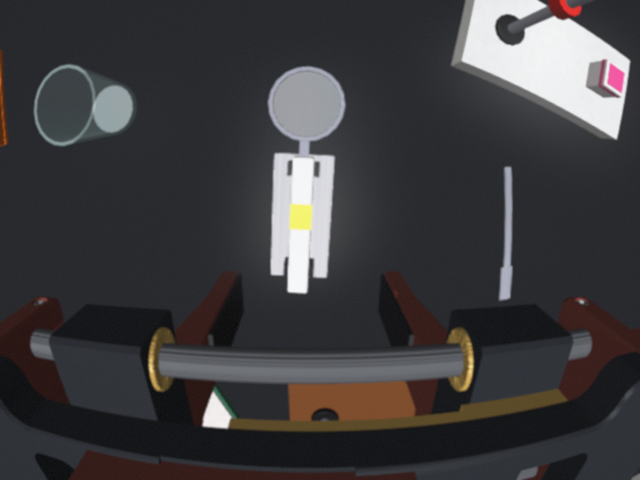

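The loupe lies with its band at (300,217), the lens at (307,104) and the handle's rear end at (298,292). The jaw centre is at u of about 311.

```bash
python3 - <<'E'
from h import *
np.set_printoptions(precision=4,suppress=True)
c=dict(np.load('w7.npz'));W=lambda u,v,z:wonz(c,c['p'],c['rot'],u,v,z)
b=W(300.2,216.6,.046);l=W(306.7,103.8,.035);r=W(298,290,.046);f=W(302.8,158,.046)
for q in(l-b,b-r,f-r):print(q,np.linalg.norm(q[:2]),np.degrees(np.arctan2(q[1],q[0])))
print(b,l,r,f)
g=cv2.cvtColor(c['color'],cv2.COLOR_BGR2GRAY)
ctr=[]
for v in(190,200,232,245,258,270,284):
    print(v,g[v,284:318])
E
```

```text
[ 0.0936 -0.0153 -0.011 ] 0.09486378819460643 -9.297696208611486
[ 0.0663 -0.0095  0.    ] 0.06701376501970684 -8.149034298497787
[ 0.115 -0.017  0.   ] 0.11621690969622751 -8.405160157152254
[0.4773 0.3132 0.046 ] [0.5709 0.2978 0.035 ] [0.411  0.3227 0.046 ] [0.5259 0.3057 0.046 ]
190 [214 215 217 217 216 213 214 224 238 245 246 246 246 246 246 246 246 246
 246 246 246 246 246 246 246 246 243 227 202 202 213 218 216 216]
200 [216 217 217 217 216 215 213 225 240 245 246 246 246 246 246 246 246 246
 246 246 246 246 246 246 246 244 235 219 208 211 217 218 218 215]
232 [219 219 219 218 218 222 234 243 246 246 246 246 246 246 246 246 246 246
 246 246 246 246 246 246 240 221 199 210 221 222 220 219 219 219]
245 [221 220 217 215 216 230 242 245 246 247 246 246 247 247 246 246 246 246
 246 246 247 246 246 241 227 212 215 222 222 221 219 220 220 220]
258 [186 129  82  93 157 223 242 246 247 246 246 247 247 246 246 246 247 247
 247 246 247 247 245 237 203 148 127 134 147 168 196 215 222 221]
270 [ 98  61  70 139 218 243 246 247 247 247 247 247 247 247 247 247 247 247
 247 247 247 246 239 210 147  87  61  62  92 147 193 217 222 221]
284 [ 51  53  75 147 222 243 247 247 247 247 247 247 247 247 248 247 247 247
 247 247 247 243 229 180 109  58  50  53  53  53  53  52  52  53]
```

```bash
python3 -m inch '[[[0.031,-0.042,0.1,0,0,0.032],[0.031,-0.042,0.3,0,0,0.032],[0.031,-0.042,0.5,0,0,0.032],[0.031,-0.042,0.6,0,0,0.032],[0.031,-0.042,0.6,0,0,0.032]]]';python3 -m inch '[[[0,0,0,0,0,0],[0,0,0,0,0,0],[0,0,0,0,0,0],[0,0,0,0,0,0],[0,0,0,0,0,0]]]'; python3 - <<'E'
from bench import arm
from h import *
from scipy.spatial.transform import Rotation as R
np.set_printoptions(precision=4,suppress=True)
o=arm.get_obs();c=arm.camera('wrist');p,rot=o['ee_pos'],o['ee_rot'];Rm=R.from_euler('xyz',rot,degrees=True).as_matrix();print(p,rot)
m=hsv(c,(18,110,110),(38,255,255),(250,150,370,345));n,l,st,ce=cv2.connectedComponentsWithStats(m)
for i in range(1,n):
    if st[i,4]>60:
        print(st[i],ce[i],Rm.T@(wonz(c,p,rot,*ce[i],.046)-p))
m=hsv(c,(0,0,225),(180,40,255),(250,120,370,340))
for v in range(180,340,20):
    u=np.nonzero(m[v])[0]
    if len(u):print(v,u.min(),u.max(),(Rm.T@(wonz(c,p,rot,(u.min()+u.max())/2,v,.046)-p))[:2])
E
```

```text
time: 14.85
ee_pos: [0.4763, 0.3122, 0.0866]
ee_rot: [179.9, 0.1, -8.8]
contact_force: [-0.7, 0.1, 1.1]
finger_gap: 0.066
finger_force: 0.0
time: 15.48
ee_pos: [0.4773, 0.3129, 0.0882]
ee_rot: [-180.0, -0.0, -8.8]
contact_force: [-0.2, -0.7, -0.2]
finger_gap: 0.066
finger_force: 0.0
[0.4773 0.3129 0.0882] [-179.9915   -0.0095   -8.8292]
[ 294  258   33   37 1152] [310.0764 275.776 ] [ 0.0001 -0.0001  0.0422]
180 266 355 [0.0513 0.0002]
200 267 354 [0.0411 0.0002]
220 267 353 [ 0.0307 -0.0001]
240 268 353 [0.0201 0.0001]
260 268 352 [ 0.0091 -0.0001]
280 269 351 [-0.0023 -0.0001]
300 269 350 [-0.0142 -0.0004]
320 271 349 [-0.0267 -0.0002]
```

The grip point is centred to 0.1 mm. Descending, gripping and lifting.

```bash
python3 -m inch '[[[0,0,0.1,0,0,0],[0,0,0.2,0,0,0],[0,0,0.266,0,0,0],[0,0,0.266,0,0,0],[0,0,0.266,0,0,0]]]';python3 -m inch '[[[0,0,0,0,0,0],[0,0,0,0,0,0],[0,0,0,0,0,0],[0,0,0,0,0,0],[0,0,0,0,0,0]]]' 0;python3 -m inch '[[[0,0,0,0,0,0],[0,0,0,0,0,0],[0,0,0,0,0,0],[0,0,0,0,0,0],[0,0,0,0,0,0]]]' 0
```

```text
time: 16.15
ee_pos: [0.4777, 0.3132, 0.0354]
ee_rot: [-180.0, -0.0, -8.8]
contact_force: [-0.6, -0.2, 0.7]
finger_gap: 0.0659
finger_force: 0.0
time: 16.77
ee_pos: [0.4773, 0.3129, 0.0349]
ee_rot: [180.0, -0.0, -8.8]
contact_force: [-1.0, -0.3, -0.4]
finger_gap: 0.0197
finger_force: 0.0
time: 17.4
ee_pos: [0.4773, 0.3129, 0.0349]
ee_rot: [-180.0, -0.0, -8.8]
contact_force: [-0.2, -0.3, 0.4]
finger_gap: 0.0175
finger_force: 30.0
```

```bash
python3 -m inch '[[[0,0,-0.05,0,0,0],[0,0,-0.2,0,0,0],[0,0,-0.4,0,0,0],[0,0,-0.6,0,0,0],[0,0,-0.75,0,0,0]]]';python3 -m inch '[[[0,0,-0.1,0,0,0],[0,0,-0.17,0,0,0],[0,0,-0.17,0,0,0],[0,0,-0.17,0,0,0],[0,0,-0.17,0,0,0]]]';python3 -m inch '[[[0.01,0.05,0,0,0,0],[0.06,0.25,0,0,0,0],[0.11,0.45,0,0,0,0],[0.16,0.65,0,0,0,0],[0.18,0.762,0,0,0,0]]]';python3 -m inch '[[[0.05,0.2,0,0,0,0],[0.1,0.42,0,0,0,0],[0.14,0.6,0,0,0,0],[0.1775,0.761,0,0,0,0],[0.1775,0.761,0,0,0,0]]]';python3 -m inch '[[[0,0,0,0,0,0],[0,0,0,0,0,0],[0,0,0,0,0,0],[0,0,0,0,0,0],[0,0,0,0,0,0]]]'
python3 - <<'E'
from bench import arm
from h import *
o=arm.get_obs();c=arm.camera('wrist');np.savez('w8.npz',p=o['ee_pos'],rot=o['ee_rot'],**c);print(o['ee_pos'],o['ee_rot']);cv2.imwrite('pics/w8.png',c['color'])
E
```

```text
time: 18.02
ee_pos: [0.4775, 0.313, 0.1872]
ee_rot: [-179.9, -0.1, -8.8]
contact_force: [0.6, 0.4, -1.1]
finger_gap: 0.0179
finger_force: 30.0
time: 18.65
ee_pos: [0.4768, 0.3125, 0.2178]
ee_rot: [179.9, 0.1, -8.8]
contact_force: [0.2, -0.4, -1.6]
finger_gap: 0.0176
finger_force: 30.0
time: 19.27
ee_pos: [0.4895, 0.1533, 0.2186]
ee_rot: [179.9, 0.0, -9.0]
contact_force: [0.4, 0.5, -1.3]
finger_gap: 0.0173
finger_force: 30.0
time: 19.9
ee_pos: [0.5008, -0.0028, 0.2186]
ee_rot: [179.9, 0.0, -9.2]
contact_force: [-0.0, 0.8, -1.1]
finger_gap: 0.0179
finger_force: 30.0
time: 20.52
ee_pos: [0.5012, 0.0011, 0.2188]
ee_rot: [-180.0, 0.0, -8.8]
contact_force: [0.3, 0.5, -2.4]
finger_gap: 0.018
finger_force: 30.0
[0.50121451 0.00114147 0.21883892] [-1.79999573e+02  2.21588258e-03 -8.80317304e+00]
```

View pics/w8.png

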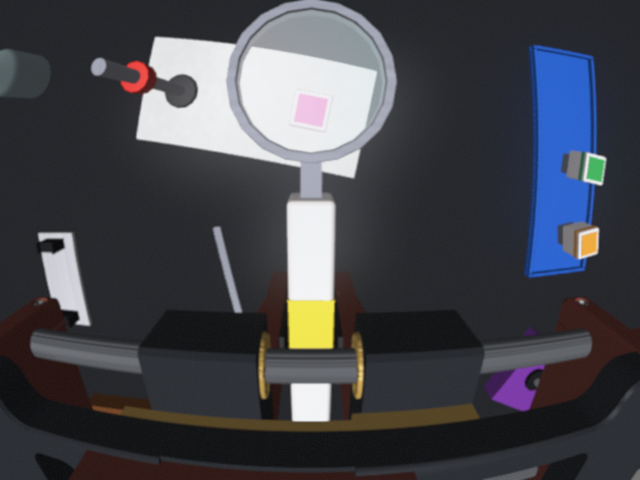

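The loupe is held straight in the jaws, with the lens at (312,81) and the pink window visible through it at (311,110). Checking the level and the lens position.

```bash
python3 - <<'E'
from h import *
from scipy.spatial.transform import Rotation as R
np.set_printoptions(precision=4,suppress=True)
c=dict(np.load('w8.npz'));p=c['p'];Rm=R.from_euler('xyz',c['rot'],degrees=True).as_matrix();Rc=Rm@c['T_tool_cam'][:3,:3]
def pt(u,v):
    o,d=wray(c,p,c['rot'],u,v);return Rm.T@(o+d*c['depth'][v,u]/(Rc.T@d)[2]-p)
for q in((311,205),(311,240),(311,280),(311,315),(233,81),(391,81),(312,5),(312,157),(255,138),(368,138)):print(q,pt(*q))
print('lens',wonz(c,p,c['rot'],312,81,p[2]+.002),'window',wonz(c,p,c['rot'],310.5,110.5,.0605))
E
```

```text
(311, 205) [ 0.0484  0.0004 -0.0109]
(311, 240) [ 0.0352  0.0004 -0.0108]
(311, 280) [ 0.0197  0.0004 -0.0118]
(311, 315) [ 0.0041  0.0004 -0.0108]
(233, 81) [ 0.0947 -0.0284 -0.005 ]
(391, 81) [ 0.0945  0.0298 -0.0066]
(312, 5) [ 0.1241  0.0008 -0.005 ]
(312, 157) [ 0.0654  0.0008 -0.0048]
(255, 138) [ 0.0728 -0.0204 -0.0043]
(368, 138) [ 0.0728  0.0216 -0.0043]
lens [ 0.5943 -0.0141  0.2208] window [ 0.5942 -0.0134  0.0605]
```

Level and centred within 1 mm. Descending to the collar height (0.122).

```bash
python3 -m inch '[[[0,0,0.1,0,0,0],[0,0,0.2,0,0,0],[0,0,0.3,0,0,0],[0,0,0.4,0,0,0],[0,0,0.484,0,0,0]]]';python3 -m inch '[[[0,0,0,0,0,0],[0,0,0,0,0,0],[0,0,0,0,0,0],[0,0,0,0,0,0],[0,0,0,0,0,0]]]';python3 -m inch '[[[0,0,0,0,0,0],[0,0,0,0,0,0],[0,0,0,0,0,0],[0,0,0,0,0,0],[0,0,0,0,0,0]]]'
python3 - <<'E'
from bench import arm
from h import *
from scipy.spatial.transform import Rotation as R
np.set_printoptions(precision=4,suppress=True)
o=arm.get_obs();c=arm.camera('wrist');p,rot=o['ee_pos'],o['ee_rot'];Rm=R.from_euler('xyz',rot,degrees=True).as_matrix();Rc=Rm@c['T_tool_cam'][:3,:3]
def pt(u,v):
    o_,d=wray(c,p,rot,u,v);return o_+d*c['depth'][v,u]/(Rc.T@d)[2]
red=hsv(c,(0,120,70),(8,255,255),(0,0,260,260))|hsv(c,(172,120,70),(180,255,255),(0,0,260,260))
P=np.array([pt(u,v) for v,u in zip(*np.nonzero(red))]);P=P[np.hypot(P[:,0]-.637,P[:,1]-.098)<.013]
print(p,rot,len(P),'collar z range',np.percentile(P[:,2],[1,5,50,95,99]))
print('rim z',[pt(*q)[2] for q in((233,81),(391,81),(312,157))])
m=hsv(c,(140,30,150),(178,255,255),(260,60,370,200));u,v=cen(m);print('window',u,v,wonz(c,p,rot,u,v,.0605),'lens',wonz(c,p,rot,312,81,p[2]+.002))
E
```

```text
time: 21.2
ee_pos: [0.5012, 0.0009, 0.1214]
ee_rot: [180.0, 0.0, -8.8]
contact_force: [0.1, -0.5, -1.5]
finger_gap: 0.0181
finger_force: 30.0
time: 21.82
ee_pos: [0.5014, 0.0009, 0.1224]
ee_rot: [-180.0, -0.0, -8.8]
contact_force: [-0.1, 0.5, -0.8]
finger_gap: 0.0178
finger_force: 30.0
time: 22.45
ee_pos: [0.5012, 0.0009, 0.122]
ee_rot: [180.0, 0.0, -8.8]
contact_force: [-0.4, 1.0, -1.5]
finger_gap: 0.0179
finger_force: 30.0
[0.5012 0.0009 0.122 ] [179.9982   0.0038  -8.8248] 1563 collar z range [0.1143 0.1157 0.1277 0.1298 0.1327]
rim z [np.float64(0.12786223784226927), np.float64(0.1269476696672906), np.float64(0.12631850410435458)]
window 309.9674887892377 97.20683856502242 [ 0.5948 -0.0135  0.0605] lens [ 0.5942 -0.0143  0.124 ]
```

Collar spans about 0.114–0.130 (centre 0.122), lens is at 0.122 and over the window within 1 mm. Handing in.

```bash
python3 -c "
from bench import arm
print(arm.job_done())"
```

```text
the job is handed in; nothing more can be done
None
```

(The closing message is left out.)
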